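# Set a plate against the drilling fence and stop

## Robot

A 6-joint arm with a two-finger parallel gripper is mounted at the origin on the work surface. World frame = base frame: x ahead of the robot, y to its left, z up, the work surface at z = 0. Lengths are in m, angles in rad, forces in N, time in s.
With the tool pointing down it reaches from about 0.275 to 0.875 m from the base axis. Payload 12.5 kg.
Tool frame: the origin (TCP) lies midway between the tips of the shut fingers; the grasp point (between the pads) lies 19 mm behind it; z points along the fingers, y is the line along which they close (so a half turn about z gives the same grasp; the last joint's range is limited). The gripper opens to 85 mm and grips with 20 to 120 N. Pads are 22 mm wide; open, the fingers measure 114 mm over their backs; the gripper's body (76 mm by 85 mm) begins 54 mm behind the grasp point. The pads swing forward as they close: fully open they stand 13 mm farther back than shut.
Start: joints at [-1.243, 0.351, 1.652, -0, 1.139, -0.085], TCP at [0.221, -0.504, 0.231] pointing down, gripper open.
Joint ranges: [-2.75, 2.75], [-0.79, 2.1], [0.01, 2.65], [-1.57, 4.71], [0.07, 3.14], [-2.87, 2.87]. Speed limits (rad/s): [2.22, 2.22, 2.79, 3.14, 3.14, 3.14].

## Interface

Orientations are given as a unit quaternion [x, y, z, w].
In Python, from cell import r gives the robot as it stands. Calls block until the motion is done:
- r.move_to(position, orientation): joint-space move of the TCP to a pose.
- r.move_linear(position, rot=None, vel=0.15): straight line of the TCP; rot=None keeps the orientation; vel is the mean speed in m/s.
- r.set_joints(angles): joint-space move.
- r.set_gripper(opening, squeeze=None): opening from 0.0 (shut) to 1.0 (fully open); squeeze is the grip in N (None keeps the last); returns when the fingers have stopped.
- r.sleep(seconds).
- r.inverse_kinematics(position, orientation): joint angles nearest the present ones, or None.
- r.get_obs(): the state.
- r.get_image(name): name is "scene" or "top" or "wrist"; returns a dict with "pixels" (420x560x3 uint8, red, green, blue), "depth" (420x560 float32, m along the optical axis (not along the pixel's ray), 0 where there is no reading), "fx", "fy", "cx", "cy" (pixels), "D" ([k1, k2, p1, p2, k3] as OpenCV has them; the pictures are not rectified), "camera_from_world" (4x4, takes a point from world to camera coordinates); the wrist camera has in their place "mount" (4x4, takes a point from camera to tool coordinates, whose origin is the TCP and whose axes are the flange's). Camera axes: x right, y down, z forward; pixel columns grow to the right and rows downward; lengths in m; the calibration is good to about 2 mm. A picture is of the moment at which its call begins: read the wrist's pose just before it.
A pose or a line that the arm cannot do raises r.PlanningError and nothing moves.
- r.hand_in(): hands the job in; it is judged then, once.
Trained networks look in a picture, given as the dict that the camera call returned (one of the last four; its "shot" number tells which), for a name from the list of things; names that differ only in an ending like _2 or _b are one class to them, and where a whole thing is asked for, a point or a joint stands for the part that bears it (a point fixed in the world has none). Each returns a list of dicts, best first, with "score" (0 to 1); they miss things now and then, are a little off and sometimes report something else, mostly with a low value. They report only what shows in the picture. A call takes as long as a camera call.
- r.find_in(picture, label): "location" ([column, row] as shares, 0 to 1, of the picture: columns of its width, rows of its height, amid what is visible of it).
- r.cut_out(picture, label): "region" (420x560 bool, what is visible of it) and "location" ([column, row] as shares, 0 to 1, of the picture: columns of its width, rows of its height, amid what is visible of it).
- r.landmark_of(picture, label): "location" ([column, row] as shares, 0 to 1, of the picture: columns of its width, rows of its height: a listed point, or the origin of a listed thing).
The state is a dict: "t": time; "q": joint angles; "qvel": joint speeds; "effort": joint torques, N m; "tool_pos": TCP position; "ee_rot": TCP orientation; "contact_force": force on the tool from outside, world axes, zero at the start; "torque": the same for the moment, N m; "opening": opening from 0.0 (shut) to 1.0 (fully open); "finger_force": force on a finger pad.
Only numpy, scipy, OpenCV 4.12 (cv2) and the standard library are available. Lean on these libraries where they do the work, as an engineer would, in place of code of your own. Each camera call takes 0.05 s, during which the arm holds its last target. There are 200 camera calls.

## Task

Set up the aluminium plate for its next hole: push it along the bench with the fingertips until its long side lies flush against the steel fence and its end butts against the stop block on that fence. Only push it, never pick it up; do not shift the stop, leave the other things where they are, and take the hand away at the end.

Things in the scene. Friction and masses are not known exactly. Their poses are not given: they have to be found in the camera images.
- plate: Workpiece: a loose flat bare-aluminium plate with a dark bore in its middle and three small holes (only drawn on). 95 mm along its own x, 130 mm along its y, 24 mm high, 0.5 to 0.8 kg; it slides at 2 to 10 N. Origin: centre of its underside, on the bench. Its long +x side goes to the fence (25 to 80 mm off at first), its +y end to the stop. Starts up to 0.3 rad askew.
- fence: A straight bright steel bar fixed to the bench: 30 mm along its own x, 420 mm along its y, 30 mm high (37 mm at the screw head on each end). Origin: centre of its underside. Working face: the long one towards the robot, at x = -15 mm in its own frame. Turned up to 0.2 rad from the world's axes. It does not give.
- stop_face (a point): Middle of the working face of the stop, a dark steel block clamped to the fence near its +y end. The face looks along the fence's -y (axes parallel to the fence's); the point is 45 mm in front of the fence's centre line, 14 mm up. Block: juts 60 mm from the fence, 25 mm long, 28 mm high; its bridge is 38, its thumb screw 54 mm high. It slips only above about 60 N. Its place varies.
- oil: Bystander: a standing grey bottle, 48 mm across, 75 mm high; beyond the fence. Origin: centre of its underside.
- tin: Bystander: a standing steel can, 60 mm across, 60 mm high; beyond the fence. Origin: centre of its underside.
- vblock: Bystander: a dark steel V-block 50 x 36 x 34 mm on the robot's side of the stop, to the left of the plate. Origin: centre of its underside.
- wrench: Bystander: a steel wrench about 170 mm long and 10 mm thick lying flat on the bench, to the right of the plate. Origin: on its underside near mid-length; its length lies along its own x.

How it is judged:
By the outcome, as a careful person would: the job done as asked, in the order asked, and still so for the second after the job is handed in, with the robot touching nothing.
It also fails if it takes over 54 s, if anything falls off the work surface, if the arm or the gripper's body presses on something with over 40 N, if the wrist force passes 120 N, or if a joint passes its speed limit or range.

## Working session

There is one attempt and no reset: what is moved stays moved. The work goes in short steps, each a Python script; the robot and the scene stay as the last script left them, time stands still between calls to the robot, and variables do not carry over. Pictures are saved under pics/ and viewed, at most 10 in all, crops included, and the job is handed in when it is done.

```bash
mkdir -p pics; ls
cat > h.py <<'E'
import numpy as np, cv2
from cell import r
def cloud(p):
    """world points per pixel (420x560x3), nan where no depth"""
    K=np.array([[p["fx"],0,p["cx"]],[0,p["fy"],p["cy"]],[0,0,1]])
    u,v=np.meshgrid(np.arange(560.),np.arange(420.))
    n=cv2.undistortPoints(np.stack([u,v],-1).reshape(-1,1,2),K,np.array(p["D"],float)).reshape(420,560,2)
    d=np.where(p["depth"]>0,p["depth"],np.nan)
    P=np.dstack([n[...,0]*d,n[...,1]*d,d])
    T=np.linalg.inv(np.array(p["camera_from_world"]))
    return P@T[:3,:3].T+T[:3,3]
def proj(p,X):
    K=np.array([[p["fx"],0,p["cx"]],[0,p["fy"],p["cy"]],[0,0,1]]);T=np.array(p["camera_from_world"])
    return cv2.projectPoints(np.array(X,float).reshape(-1,3),cv2.Rodrigues(T[:3,:3])[0],T[:3,3],K,np.array(p["D"],float))[0].reshape(-1,2)
E
python3 - <<'E'
from h import *
p=r.get_image("top");cv2.imwrite("pics/top1.png",p["pixels"][...,::-1])
C=cloud(p)
for n in ["plate","fence","stop_face","oil","tin","vblock","wrench"]:
    c=r.cut_out(p,n)
    if not c: print(n,None);continue
    m=c[0]["region"]; X=C[m];X=X[~np.isnan(X[:,0])]
    z=np.nanpercentile(X[:,2],[5,50,95]); 
    top=X[abs(X[:,2]-z[1])<.006]
    rect=cv2.minAreaRect((top[:,:2]*1000).astype(np.float32))
    l=r.landmark_of(p,n)
    lp=[(np.round(np.array(q["location"])*[560,420],1),round(q["score"],2)) for q in l[:1]]
    print(n,round(c[0]["score"],2),len(X),z.round(4),np.round(cv2.boxPoints(rect)),np.round(rect[1]),lp)
print(r.get_obs()["t"],r.get_obs()["ee_rot"])
E
```

```text
cell.py
pics
plate 0.69 3425 [0.0208 0.0239 0.0268] [[ 448. -122.]
 [ 543. -123.]
 [ 543.    8.]
 [ 448.    8.]] [130.  95.] [(array([276.2, 251.3]), 0.65)]
fence 0.67 4147 [0.0154 0.0298 0.0388] [[ 527. -205.]
 [ 616. -215.]
 [ 661.  202.]
 [ 572.  211.]] [419.  89.] [(array([246.7, 185. ]), 0.75)]
stop_face 0.79 762 [0.0072 0.0368 0.0532] [[569. 123.]
 [652. 113.]
 [655. 140.]
 [572. 149.]] [27. 84.] [(array([183.5, 205.5]), 0.64)]
oil 0.87 550 [0.0099 0.0499 0.0755] [[685. -10.]
 [730. -11.]
 [731.  31.]
 [686.  32.]] [42. 45.] []
tin 0.74 822 [0.0236 0.0588 0.0623] [[ 651.  -79.]
 [ 673. -128.]
 [ 721. -106.]
 [ 699.  -57.]] [52. 53.] []
vblock 0.63 895 [0.0032 0.007  0.0101] [[ 400. -274.]
 [ 401. -312.]
 [ 579. -306.]
 [ 578. -268.]] [178.  38.] [(array([145.8, 280.2]), 0.73)]
wrench 0.63 955 [0.0012 0.0068 0.0101] [[ 402. -272.]
 [ 403. -310.]
 [ 579. -306.]
 [ 578. -268.]] [176.  38.] [(array([392.8, 250.5]), 0.94)]
0.75 [ 9.78773497e-01  2.04944970e-01 -1.11919422e-05  8.48890491e-06]
```

View pics/top1.png

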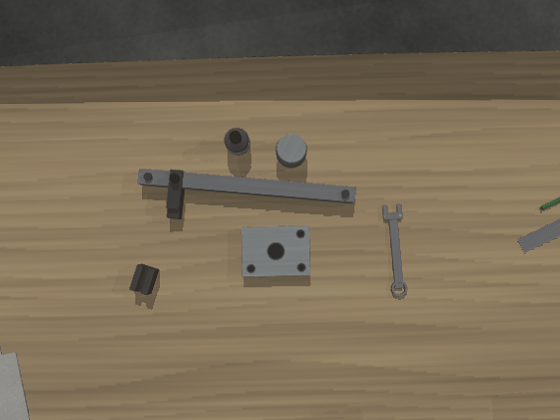

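The top view shows the plate at about (276,251), the fence from (140,177) to (355,195), and the stop at about (176,195). The V-block is at (145,280) and the wrench at (395,250). `cut_out` mistook the wrench for the V-block. Next I'll fit the geometry precisely.

```bash
cat >> h.py <<'E'
def measure(quiet=False):
    out={}
    p=r.get_image("top");C=cloud(p)
    def pts(n,lo,hi):
        X=C[r.cut_out(p,n)[0]["region"]];return X[(X[:,2]>lo)&(X[:,2]<hi)]
    S=pts("stop_face",.02,.045)
    F=pts("fence",.026,.034)
    s=S[:,:2].mean(0)
    F=F[(abs(F[:,1]-s[1])>.035)]
    for _ in range(3):
        c=np.polyfit(F[:,1],F[:,0],1);F=F[abs(F[:,0]-np.polyval(c,F[:,1]))<.017]
    th=-np.arctan(c[0])
    u=np.array([np.cos(th),np.sin(th)]);v=np.array([-np.sin(th),np.cos(th)])
    o=np.array([np.polyval(c,0),0])
    P=pts("plate",.019,.029)
    rect=cv2.minAreaRect((P[:,:2]*1000).astype(np.float32))
    B=cv2.boxPoints(rect)/1000
    L=(S[:,:2]-o)@np.c_[u,v]; L=L[(L[:,0]<-.02)&(S[:,2]<.033)]
    Fw=(F[:,:2]-o)@u
    out=dict(th=th,u=u,v=v,o=o,stop_v=np.percentile(L[:,1],[2,98]),stop_u=L[:,0].min(),fw=np.percentile(Fw,[2,98]),B=(B-o)@np.c_[u,v],size=rect[1],pc=(P[:,:2].mean(0)-o)@np.c_[u,v])
    return out
E
python3 - <<'E'
from h import *
np.set_printoptions(precision=4,suppress=True)
m=measure()
for k in m: print(k,m[k])
np.savez("m.npz",**m)
E
```

```text
Traceback (most recent call last):
  File "h.py", line 21, in measure
    F=pts("fence",.026,.034)
  File "h.py", line 19, in pts
    X=C[r.cut_out(p,n)[0]["region"]];return X[(X[:,2]>lo)&(X[:,2]<hi)]
        ~~~~~~~~~~~~~~^^^
IndexError: list index out of range
```

```bash
python3 - <<'E'
s=open("h.py").read()
s=s.replace('''    p=r.get_image("top");C=cloud(p)
    def pts(n,lo,hi):
        X=C[r.cut_out(p,n)[0]["region"]];return''','''    def pts(n,lo,hi):
        for _ in range(6):
            p=r.get_image("top");k=r.cut_out(p,n)
            if k: break
        X=cloud(p)[k[0]["region"]];return''')
open("h.py","w").write(s)
E
python3 - <<'E'
from h import *
np.set_printoptions(precision=4,suppress=True)
m=measure()
for k in m: print(k,m[k])
np.savez("m.npz",**m)
E
```

```text
th -0.11125662168816244
u [ 0.9938 -0.111 ]
v [0.111  0.9938]
o [0.6228 0.    ]
stop_v [0.1169 0.1415]
stop_u -0.0736648424327785
fw [-0.0145  0.0145]
B [[-0.1607 -0.1409]
 [-0.066  -0.1309]
 [-0.0798 -0.0013]
 [-0.1745 -0.0114]]
size (130.3051300048828, 95.21949768066406)
pc [-0.1203 -0.0712]
```

```bash
cat >> h.py <<'E'
from scipy.spatial.transform import Rotation as Rn
M=np.load("m.npz") if __import__("os").path.exists("m.npz") else None
if M is not None: th,U,V,O=float(M["th"]),M["u"],M["v"],M["o"]
def w(u,v,z): return list(O+u*U+v*V)+[z]
def quat(yaw): return [np.cos(yaw/2),np.sin(yaw/2),0,0]
def push(frm,to,z,fmax,step=.001,vel=.03):
    """creep from (u,v) to (u,v); stop when the force change against motion exceeds fmax"""
    frm,to=np.array(frm),np.array(to);L=np.linalg.norm(to-frm);d=(to-frm)/L;D=d[0]*U+d[1]*V
    s=0
    while s<L:
        s=min(s+step,L);q=frm+d*s
        r.move_linear(w(*q,z),vel=vel)
        f=-np.array(r.get_obs()["contact_force"])[:2]@D
        if f>fmax: break
    print("push end",q.round(4),"f",round(f,1),"t",round(r.get_obs()["t"],2));return q
def st(s=""):
    o=r.get_obs();tp=np.array(o["tool_pos"]);print(s,"t",round(o["t"],2),"uv",((tp[:2]-O)@np.c_[U,V]).round(4),"z",tp[2].round(4),"F",np.round(o["contact_force"],1),"op",round(o["opening"],2))
E
python3 - <<'E'
from h import *
r.set_gripper(.6)
for yaw in (th,th+np.pi): print(r.inverse_kinematics(w(-.215,-.071,.1),quat(yaw)))
for yaw in (th+np.pi/2,th-np.pi/2): print(r.inverse_kinematics(w(-.065,-.2,.1),quat(yaw)))
r.move_to(w(-.215,-.071,.1),quat(th)); st()
r.move_linear(w(-.215,-.071,.006),vel=.1); st()
r.move_linear(w(-.131,-.071,.006),vel=.04); st()
p=r.get_image("scene");cv2.imwrite("pics/s1.png",p["pixels"][...,::-1])
E
```

```text
[-2.31182036e-01  3.05855535e-01  2.12551631e+00 -4.44089210e-16
  7.10220811e-01  1.45087091e+00]
[-2.31182036e-01  3.05855535e-01  2.12551631e+00 -4.44089210e-16
  7.10220811e-01 -1.69072174e+00]
[-4.24971645e-01  5.50096098e-01  1.70796142e+00 -4.44089210e-16
  8.83535136e-01 -3.13715023e-01]
[-4.24971645e-01  5.50096098e-01  1.70796142e+00 -4.44089210e-16
  8.83535136e-01  2.82787763e+00]
 t 3.48 uv [-0.2146 -0.0715] z 0.1002 F [-0.1  0.3 -1.4] op 0.6
 t 4.57 uv [-0.2147 -0.0711] z 0.0064 F [ 0.  -0.8 -0.2] op 0.6
 t 6.82 uv [-0.132  -0.0709] z 0.0057 F [-5.   0.9  3.4] op 0.6
```

View pics/s1.png

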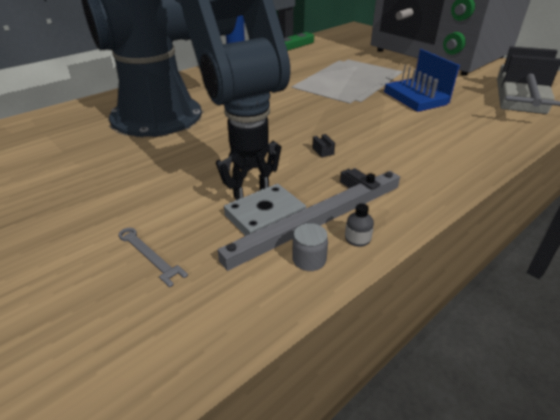

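The plate, at (265,208), is being pushed by the two tips, is nearly parallel and sits just short of the fence. I'll creep it in from here.

Run:
```python
from h import *
np.set_printoptions(precision=4,suppress=True)
q=push((-.131,-.071),(-.110,-.071),.006,20); st()
r.move_linear(w(q[0]-.06,-.071,.006),vel=.12)
r.move_linear(w(q[0]-.06,-.071,.1),vel=.2)
m=measure();print(m["pc"],m["B"],m["th"],m["o"])
st()
```

```text
push end [-0.116 -0.071] f 22.5 t 10.62
 t 10.62 uv [-0.12   -0.0708] z 0.0056 F [-22.5   1.2  16.1] op 0.6
[-0.0624 -0.0754] [[-0.1088 -0.1408]
 [-0.0143 -0.1403]
 [-0.0149 -0.0106]
 [-0.1094 -0.011 ]] -0.1094860991747798 [0.6226 0.    ]
 t 12.18 uv [-0.1764 -0.071 ] z 0.0992 F [ 0.5 -0.3 -0.4] op 0.6
```

Run:
```python
from h import *
np.set_printoptions(precision=4,suppress=True)
y=th+np.pi/2
r.move_to(w(-.066,-.18,.1),quat(y)); st()
r.move_linear(w(-.066,-.18,.006),vel=.12); st()
r.move_linear(w(-.066,-.034,.006),vel=.06); st()
q=push((-.066,-.034),(-.066,-.012),.006,22); st()
r.move_linear(w(-.066,q[1]-.05,.006),vel=.12)
r.move_linear(w(-.066,q[1]-.05,.1),vel=.2)
m=measure();print(m["pc"],m["B"],m["th"],m["o"],m["stop_v"])
st()
p=r.get_image("top");cv2.imwrite("pics/top2.png",cv2.resize(p["pixels"][120:320,80:360,::-1],None,fx=2.8,fy=2.8))
```

```text
t 13.72 uv [-0.0662 -0.1798] z 0.0999 F [-0.2 -0.2  0.7] op 0.6
 t 14.65 uv [-0.0655 -0.1801] z 0.0066 F [-0.   0.2 -0.3] op 0.6
 t 17.23 uv [-0.066  -0.0341] z 0.006 F [-0.1 -3.6  0. ] op 0.6
push end [-0.066 -0.021] f 24.5 t 20.48
 t 20.48 uv [-0.0664 -0.0234] z 0.006 F [ -5.5 -24.    2.2] op 0.6
[-0.0615  0.0825] [[-0.1103 -0.0088]
 [-0.0152 -0.0092]
 [-0.0147  0.1171]
 [-0.1098  0.1175]] -0.10996654438425355 [0.623 0.   ] [0.1169 0.1413]
 t 21.97 uv [-0.0664 -0.071 ] z 0.0991 F [-0.3 -0.5 -0.1] op 0.6
```

View pics/top2.png

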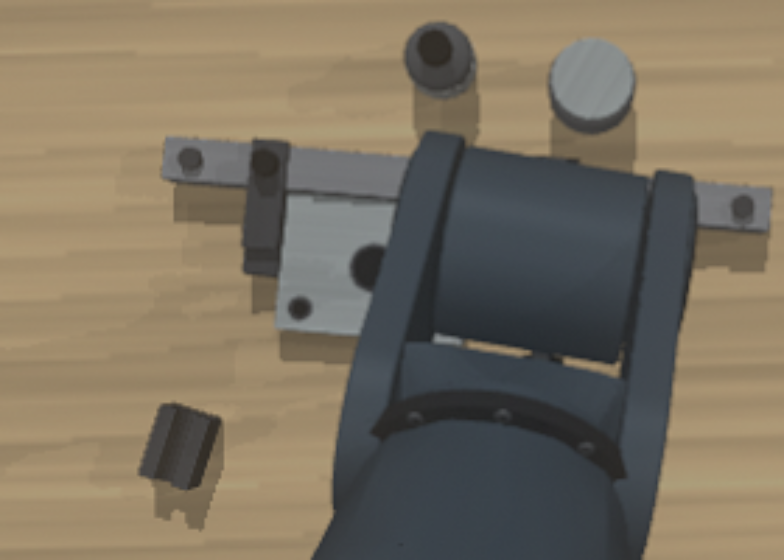

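The plate sits against the stop at (280,235) and along the fence, though the arm hides part of it. I'll give it one light re-seat in each direction, then look with the arm clear.

Run:
```python
from h import *
np.set_printoptions(precision=4,suppress=True)
r.move_to(w(-.16,.05,.1),quat(th))
r.move_linear(w(-.16,.05,.006),vel=.15)
r.move_linear(w(-.124,.05,.006),vel=.06);st()
q=push((-.124,.05),(-.108,.05),.006,18,step=.0015); st()
r.move_linear(w(-.16,.05,.006),vel=.1)
r.move_linear(w(-.16,.05,.09),vel=.25)
y=th+np.pi/2
r.move_to(w(-.066,-.06,.09),quat(y))
r.move_linear(w(-.066,-.06,.006),vel=.15)
r.move_linear(w(-.066,-.028,.006),vel=.06); st()
q=push((-.066,-.028),(-.066,-.012),.006,18,step=.0015); st()
r.move_linear(w(-.066,-.06,.006),vel=.1)
r.move_linear(w(-.066,-.06,.1),vel=.25)
r.move_to(w(-.2,-.35,.2),quat(th+.3))
m=measure();print(m["pc"],m["B"],m["th"],m["o"],m["stop_v"])
st()
p=r.get_image("top");cv2.imwrite("pics/top3.png",cv2.resize(p["pixels"][120:320,80:360,::-1],None,fx=2.8,fy=2.8))
```

```text
t 25.13 uv [-0.1243  0.05  ] z 0.0059 F [-1.2  0.3 -0.6] op 0.6
push end [-0.115  0.05 ] f 22.5 t 26.63
 t 26.63 uv [-0.1196  0.0498] z 0.0054 F [-22.3   2.7  16.1] op 0.6
 t 30.68 uv [-0.066  -0.0279] z 0.006 F [ 0.3 -0.2  0.4] op 0.6
push end [-0.066  -0.0205] f 27.4 t 31.93
 t 31.93 uv [-0.0663 -0.0234] z 0.006 F [ -7.  -26.8   1.8] op 0.6
[-0.062   0.0526] [[-0.1095 -0.0112]
 [-0.0145 -0.0115]
 [-0.0142  0.1175]
 [-0.1092  0.1178]] -0.11237589284468182 [0.6226 0.    ] [0.1166 0.1412]
 t 34.57 uv [-0.1997 -0.3495] z 0.1998 F [ 0.6 -0.2  0.4] op 0.6
```

View pics/top3.png

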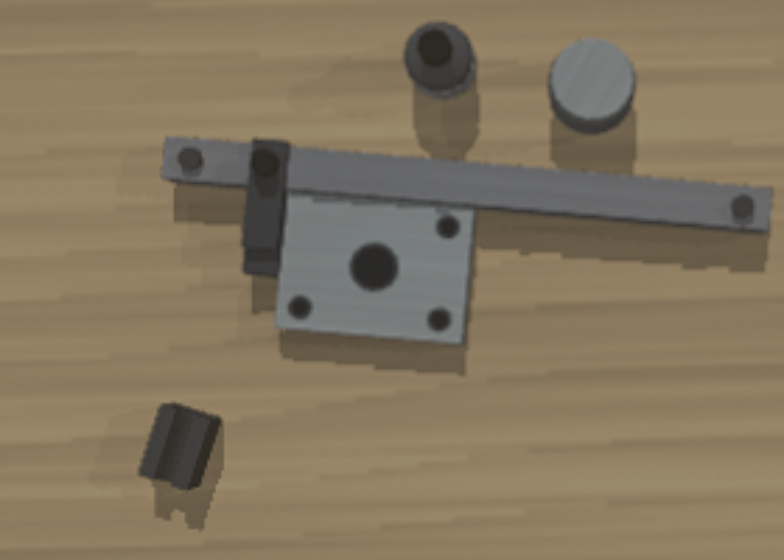

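The plate's long side lies along the fence at (290–475,195–208) and its end is against the stop at (280,235). The stop hasn't moved, and the hand is clear.

```bash
python3 -c "
from h import *
print(r.hand_in())"
```

```text
the job is handed in; nothing more can be done
None
```

The plate was pushed flush to the fence and butted against the stop, the stop did not measurably move, the hand was withdrawn, and the job was handed in at about 35 s; the wrench was not checked again, but the hand was kept clear of it.

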